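# Prop the drying cabinet's door ajar on its stay

## Robot

A 7-joint arm with a two-finger parallel gripper is mounted at the origin on a cart in front of the work surface, level with it; the furniture and walls round the work are solid. World frame = base frame: x ahead of the robot, y to its left, z up, the work surface at z = 0. Lengths are in m, angles in rad, forces in N, time in s.
With the tool pointing down it reaches from about 0.35 to 0.9 m from the base axis. Payload 19.9 kg.
Tool frame: the origin (TCP) lies midway between the tips of the shut fingers; the grasp point (between the pads) lies 19 mm behind it (tcp_to_grasp is the distance from the TCP to the grasp point, in m); z points along the fingers, y is the line along which they close (so a half turn about z gives the same grasp; the last joint's range is limited). The gripper opens to 94 mm and grips with 3 to 60 N. Pads are 16 mm wide; open, the fingers measure 119 mm over their backs; the gripper's body (75 mm by 177 mm) begins 78 mm behind the grasp point.
Start: joints at [-1.335, 0.417, -0.01, 1.614, 0.005, 1.111, -0.053], TCP at [0.171, 0.601, 0.205] pointing down, gripper open.
Joint ranges: [-2.81, 2.81], [-0.39, 2.02], [-1.27, 1.25], [0.06, 2.57], [-1.19, 4.33], [0.19, 2], [-2.82, 2.82]. Speed limits (rad/s): [1.89, 1.89, 2.39, 2.39, 3.01, 3.01, 3.01].

## Interface

Orientations are given as a unit quaternion [w, x, y, z].
In Python, from station import * gives the robot as it stands.
- The arm moves only by the tool drive_tool, never from a script. Its argument "increments" is a list of rows, each an object with "linear": the shift along the tool's x, y, z in m, a list of three; "dr": the turn, a rotation vector about the tool's x, y, z in degrees, a list of three; "jaw": the finger opening in m, from 0 to 0.094. In form: [{"linear": [x, y, z], "dr": [wx, wy, wz], "jaw": jaw}, ...]. A call has exactly 8 rows; each row is the pose to reach, as a shift and turn from the pose commanded when the call began, along the tool's axes at that moment; what a row does not reach only later rows make up. A row lasts 1/12 s, in which the tool goes at most 41.7 mm and 7.16 degrees, less where a joint would pass 70% of its speed; a pose out of reach is approached as far as the arm can. A call with a gripper value outside its range is refused whole. The fingers move at their own pace and stop on an object; the grip force is fixed at half the most. Time passes only in rows, so rows that repeat a pose let the fingers close, or fill a call up. It gives the time, the measured TCP pose, the force, the opening and the grip force at its end, in the units of the state.
- state(): the state, without advancing time (a new reading comes with each control period).
- get_image(name): name is "scene" or "top"; returns the picture (420x560x3 uint8, red, green, blue); there is no depth.
- get_calibration(name): a dict with "mtx" (3x3 intrinsics, pixels), "k1" (the pictures are not rectified: a ray, as slopes to the right and down, at radius r is drawn at 1 + k1 r^2 times it, then the intrinsics apply), "position" and "rotation" of the camera in the world. Camera axes: x right, y down, z forward; pixel columns grow to the right and rows downward; lengths in m; the calibration is good to about 2 mm. A picture is of the moment at which its call begins. get_calibration takes no time and is no camera call.
- sign_off(): hands the job in; it is judged then, once.
Trained networks look in the newest picture that a camera, given by its name, has taken for a name from the list of things; names that differ only in an ending like _2 or _b are one class to them, and where a whole thing is asked for, a point or a joint stands for the part that bears it (a point fixed in the world has none). Each returns a list of dicts, best first, with "score" (0 to 1); they miss things now and then, are a little off and sometimes report something else, mostly with a low value. They report only what shows in the picture. A call takes as long as a camera call.
- find_in(label, camera): "xyz" ([x, y, z] in m, in world coordinates, good to about 4 mm: the middle of the surface that is visible of it).
- tip_of(label, camera): "xyz" ([x, y, z] in m, in world coordinates, good to about 4 mm: a listed point, or the origin of a listed thing).
The state is a dict: "clock": time; "joints": joint angles; "dq": joint speeds; "effort": joint torques, N m; "ee_pos": TCP position; "tcp_rot": TCP orientation; "ft_force": force on the tool from outside, world axes, zero at the start; "moment": the same for the moment, N m; "width": opening from 0.0 (shut) to 1.0 (fully open); "grasp_force": force on a finger pad.
Only numpy, scipy, OpenCV 4.12 (cv2) and the standard library are available. Lean on these libraries where they do the work, as an engineer would, in place of code of your own. Each camera call takes 0.05 s, during which the arm holds its last target. There are 200 camera calls.

## Task

The tins in the little drying cabinet need air, but its sprung door shuts by itself. Take the stay on its top by the red knob, push the door open with it and drop the stay's middle hole over the peg on the cabinet's top; feel for the peg gently, without forcing the bar against it, and press the stay fully home so that it alone holds the door open. Leave the other things where they are.

Things in the scene. Friction and masses are not known exactly. Their poses are not given: they have to be found in the camera images.
- cabinet: Small grey sheet-steel drying cabinet, fixed, 170 mm deep (x), 220 mm wide (y), 130 mm high (z). Origin at the centre of its underside, on the bench; x runs from its front to its back, y to the left seen from the front, z up. In its frame the door's upright hinge axis is at x = -95, y = +105 mm. Two tins stand inside.
- slot_middle (a point): Middle of the slot in the small plate on the cabinet's top near its front (x -55, y -60, z 130 mm in the cabinet's frame; same axes). The stay's steel peg, 8 mm thick, flat end 14 mm above this point, 0.6 mm bevel, is clamped in the slot up to 10 mm to either side, along the direction (+x, -y) at 45 deg. Its place in the slot is not measured: look or feel for it. It stays put in use.
- door (a joint): Angle of the glazed door in rad: 0 shut, grows as its free right-hand edge swings out to the front, 1.2 at the stop; 207 mm wide. A hinge spring pulls it shut with 0.16 to 0.26 N m: it closes by itself unless held. With the middle hole on the peg it stands at 0.46 to 0.68 (hole next to the rivet: 0.08 to 0.35; last hole: 0.78 to 1.0).
- stay_swing (a joint): Turn of the stay arm about its upright rivet on the door's top edge (95 mm from the hinge axis), in rad: 0 along the door to its free edge, grows anticlockwise seen from above, over the cabinet's top; little friction. 1.26 to 1.52 with the middle hole on the peg. Moving the knob moves arm and door together, like a two-link chain.
- stay (a joint): Lift of the stay arm in rad: 0 level (fully down, as when home on the peg), grows as the knob end is raised about a cross pin at the rivet (at the height of the underside), up to 0.6; falls by its weight. Resting by the middle hole on the peg's end it reads about 0.07. The spring bears on the peg with about 3 N, so the bar may hang on it by friction until the knob is pressed lightly (3 to 10 N).
- stay_knob (a point): Point in the stay's red knob, 185 mm from the rivet along the arm, 20 mm above the bar. The knob is an upright round grip, 20 mm across, from the bar to 15 mm above this point. x axis along the arm away from the rivet, z up. The arm is a steel bar 20 mm wide, 5 mm thick; when level its underside is 5 mm above the cabinet's top and this point 160 mm above the bench.
- middle_hole (a point): Centre of the middle one of the bar's three holes, at its underside; x axis along the arm away from the rivet, z up. The holes are 9.5 mm wide and lie 95, 125 and 155 mm from the rivet; this one is 60 mm from the knob's axis. The peg's end stands 9 mm above the underside of the level bar.
- tin_on_top: Round aluminium moisture tin, 58 mm across, 36 mm high, standing on the cabinet's top at the hinge side; origin at the centre of its underside.
- front_tin: Round aluminium moisture tin, 71 mm across, 47 mm high, in the dish of the bench; origin at the centre of its underside.
- tape_roll: Small roll of black tape, 53 mm across, 19 mm high, in the dish of the bench; origin at the centre of its underside.
- spanner: Combination spanner, 184 mm long, 7 mm thick, lying in front of the cabinet (the door swings clear over it); origin at the centre of its underside.
- brush: Flat dusting brush, 200 mm long, 56 mm wide, lying right of the cabinet; origin at the centre of its underside.
- chalk: Piece of white chalk, 32 mm long, 10 mm thick, in the dish of the bench; origin at the centre of its underside.

How it is judged:
On the way:
1. the door has been pushed well open with the stay (value of joint door above 0.3 rad), for 0.1 s.
At the end, for the whole second after the job is handed in: The stay lies level (lift below 0.02 rad), its middle hole over the peg: door angle 0.43 to 0.72 rad, stay swing 1.20 to 1.58 rad, door at rest (below 0.02 rad/s), the stay bearing on the peg with at least 0.5 N as it holds the door against its spring (value of joint door between 0.43 and 0.72 rad and value of joint stay_swing between 1.2 and 1.58 rad and value of joint stay below 0.02 rad and velocity of joint door between -0.02 and 0.02 rad/s and contact force between stay and cabinet above 0.5 N); the robot touches nothing.
It fails at once if the stay is forced against the peg or the cabinet with more than 30 N (contact force between stay and cabinet above 30 N).
It fails at once if one of the things standing about is shifted by more than 30 mm (distance of any of tin_on_top, front_tin, tape_roll, spanner, brush, chalk from where it was at the start of the episode above 0.03 m).
It also fails if it takes over 67 s, if anything falls off the work surface, if the arm or the gripper's body presses on something with over 40 N, if the wrist force passes 120 N, or if a joint passes its speed limit or range.

## Working session

There is one attempt and no reset: what is moved stays moved. The work goes in short steps, Python scripts to look and compute and a tool call to move; the robot and the scene stay as the last step left them, time stands still between calls to the robot, and variables do not carry over. Pictures are saved under pics/ and viewed, at most 10 in all, crops included, and the job is handed in when it is done.

Besides the shell and the picture viewer there is one more tool, called after "Call:" in YAML: its name, and indented under it one key for each argument. drive_tool: Moves the arm, as the interface text tells. Its arguments: {"type":"object","properties":{"increments":{"type":"array","items":{"type":"object","properties":{"linear":{"type":"array","items":{"type":"number"}},"dr":{"type":"array","items":{"type":"number"}},"jaw":{"type":"number"}}}}},"required":["increments"]}

```bash
mkdir -p pics
cat > h.py <<'E'
from station import *
import numpy as np, cv2
from scipy.spatial.transform import Rotation as R
def save(cam,name,crop=None,s=1):
    im=get_image(cam)
    if crop: im=im[crop[1]:crop[3],crop[0]:crop[2]]
    if s!=1: im=cv2.resize(im,None,fx=s,fy=s,interpolation=cv2.INTER_CUBIC)
    cv2.imwrite('pics/'+name,im[:,:,::-1])
def cal(cam):
    c=get_calibration(cam); Rm=np.array(c['rotation'])
    if Rm.shape!=(3,3): Rm=R.from_quat(Rm,scalar_first=True).as_matrix()
    return np.array(c['mtx']),c['k1'],np.array(c['position']),Rm
def proj(cam,p):
    K,k,t,Rm=cal(cam); q=Rm.T@(np.array(p)-t); s=q[:2]/q[2]; s=s*(1+k*(s@s)); return (K@[*s,1])[:2]
def atz(cam,u,v,z):
    K,k,t,Rm=cal(cam); d=np.linalg.solve(K,[u,v,1])[:2]; s=d.copy()
    for _ in range(20): s=d/(1+k*(s@s))
    r=Rm@[*s,1]; return t+r*(z-t[2])/r[2]
def Rt():
    return R.from_quat(state()['tcp_rot'],scalar_first=True).as_matrix()
E
python3 - <<'E'
from h import *
save('scene','s0.png');save('top','t0.png')
for c in('top','scene'):
    print(c,np.round(cal(c)[2],3),cal(c)[0][0,0])
    for l in['stay_knob','middle_hole','cabinet','slot_middle','tin_on_top']:
        print(l,[(np.round(d['xyz'],4).tolist(),round(d['score'],2)) for d in tip_of(l,c)[:2]])
s=state();print(s['clock'],s['ee_pos'],s['tcp_rot'],s['ft_force'],'\n',Rt().round(3))
E
```

```text
top [ 0.288 -0.128  1.11 ] 512.1916896629091
stay_knob [([0.6084, -0.2156, 0.1609], 0.62)]
middle_hole [([0.5607, -0.1773, 0.1328], 0.94)]
cabinet [([0.5558, -0.1096, -0.0027], 0.58)]
slot_middle []
tin_on_top [([0.5282, -0.0398, 0.1279], 0.78)]
scene [-0.068 -0.668  0.547] 534.8140800166735
stay_knob [([0.6008, -0.2163, 0.1592], 0.74)]
middle_hole [([0.5575, -0.1773, 0.1343], 0.87)]
cabinet [([0.5584, -0.1142, -0.0002], 0.75)]
slot_middle [([0.5005, -0.1638, 0.1337], 0.82)]
tin_on_top [([0.5293, -0.041, 0.1292], 0.66)]
0.6 [0.17079152 0.60119676 0.20544129] [ 2.92650274e-05  1.37952085e-01  9.90438903e-01 -1.74993774e-05] [ 0.12764777 -0.17023571 -0.17562738] 
 [[-0.962  0.273  0.   ]
 [ 0.273  0.962 -0.   ]
 [-0.    -0.    -1.   ]]
```

View pics/s0.png

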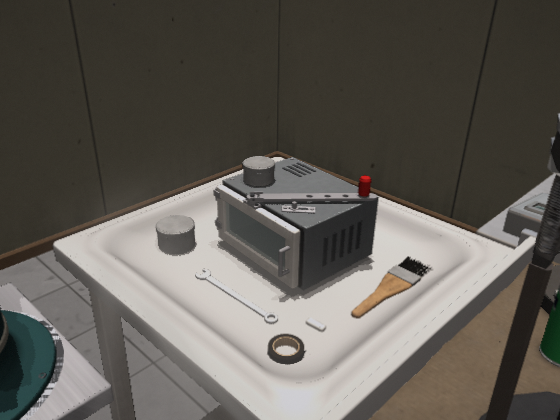

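View pics/t0.png

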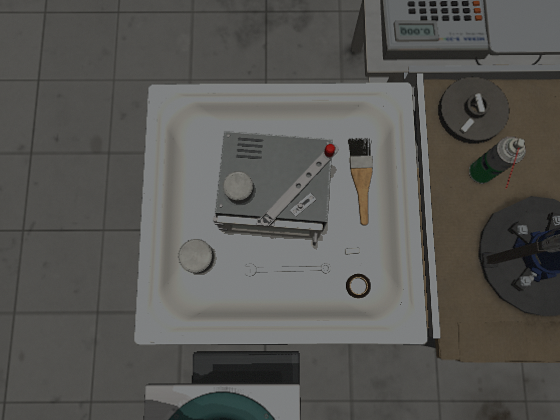

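Scene: the grey cabinet stands with its front towards the robot, red knob at (365,186) in scene and (330,149) in top, and the slot plate near (303,204) in top. I'll zoom in on the plate.

Run:
```python
from h import *
a=get_image('top')[125:250,205:345]; b=get_image('scene')[170:290,210:390]
a=cv2.resize(a,(560,500),interpolation=cv2.INTER_CUBIC)
cv2.imwrite('pics/t1.png',a[:,:,::-1])
b=get_image('scene')[180:225,230:390]
cv2.imwrite('pics/s1.png',cv2.resize(b,(800,225),interpolation=cv2.INTER_CUBIC)[:,:,::-1])
```

```text
(no output)
```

View pics/t1.png

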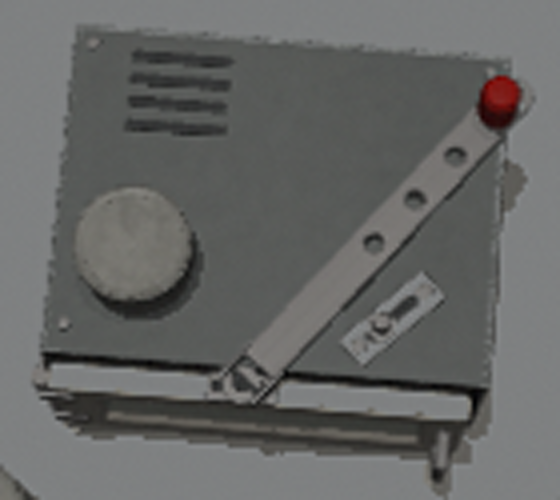

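View pics/s1.png

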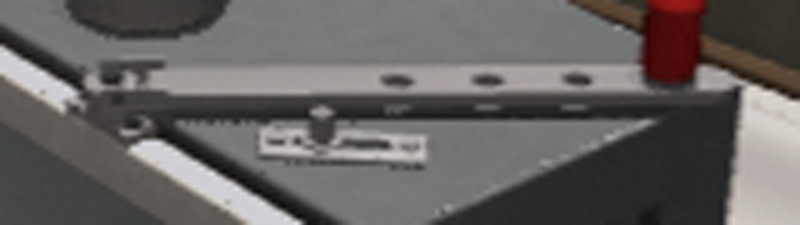

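Run:
```python
from h import *
c=lambda u,v,z:atz('top',205+u/4-.375,125+v/4-.375,z)
pts=dict(bl=(77,27,.13),br=(510,60,.13),fr=(487,388,.13),fl=(42,353,.13),knob=(500,90,.175),h3=(456,156,.14),h2=(415,199,.14),h1=(373,242,.14),pegend=(382,321,.144),slotA=(345,350,.131),slotB=(428,287,.131),doorR=(475,405,.13),doorL=(38,375,.13),tin=(134,245,.166))
P={k:c(*v) for k,v in pts.items()}
for k,v in P.items(): print(k,v.round(4))
d=P['h3']-P['h1'];print(np.linalg.norm(d),np.degrees(np.arctan2(d[1],d[0])), 'edge',np.degrees(np.arctan2(*( (P['bl']-P['br'])[[0,1]]))))
print('scene peg',atz('scene',230+322/5,180+110/5,.144))
print('scene knob',proj('scene',P['knob']),'pegtop proj',proj('scene',P['pegend']))
```

```text
bl [ 0.6504 -0.0101  0.13  ]
br [ 0.632  -0.2282  0.13  ]
fr [ 0.4647 -0.2131  0.13  ]
fl [0.4827 0.0035 0.13  ]
knob [ 0.6012 -0.2184  0.175 ]
h3 [ 0.579  -0.1994  0.14  ]
h2 [ 0.5571 -0.1789  0.14  ]
h1 [ 0.5354 -0.1581  0.14  ]
pegend [ 0.4951 -0.162   0.144 ]
slotA [ 0.4835 -0.1443  0.131 ]
slotB [ 0.5149 -0.1852  0.131 ]
doorR [ 0.4563 -0.2071  0.13  ]
doorL [0.4718 0.0052 0.13  ]
tin [ 0.5277 -0.0438  0.166 ]
0.05998247093444617 -43.48367866471397 edge 4.817644879421671
scene peg [ 0.4938292  -0.16303459  0.144     ]
scene knob [364.86576528 175.16704286] pegtop proj [294.47202685 201.51267777]
```

Top crop shows knob at (500,90), three holes, and the peg end at (382,321), towards the front-left end of the slot. The scene crop agrees: the peg computes to the same place within 1.5 mm. Next, kinematics.

```bash
cat >> h.py <<'E'
from scipy.optimize import fsolve
yaw=np.radians(-4.83); C=np.array([.5575,-.112])
ex=np.array([np.cos(yaw),np.sin(yaw)]); ey=np.array([-ex[1],ex[0]])
H=C-.095*ex+.105*ey
e=lambda a:np.array([np.cos(a),np.sin(a)])
def fk(th,s,lift,r=.185,h=.0085):
    "point on the arm (r along, h above underside) and the tool rotation (x towards the rivet)"
    fd=yaw-np.pi/2-th; a=fd+s
    p=H+.095*e(fd)+(r*np.cos(lift)-h*np.sin(lift))*e(a)
    T=R.from_euler('z',a+np.pi)*R.from_euler('x',180,degrees=True)
    T=R.from_rotvec(lift*np.array([-np.sin(a),np.cos(a),0])*-1)*T
    return np.array([*p,.135+r*np.sin(lift)+h*np.cos(lift)]),T
def solve(peg,lift=0,r=.125,g=(.57,1.4)):
    return fsolve(lambda q:fk(q[0],q[1],lift,r,0)[0][:2]-peg,g)
def go(p,T):
    s=state();R0=R.from_quat(s['tcp_rot'],scalar_first=True)
    print('lin mm',(R0.inv().apply(np.array(p)-s['ee_pos'])*1000).round(1),'dr',np.degrees((R0.inv()*T).as_rotvec()).round(1))
PEG=np.array([.4945,-.1625])
E
python3 - <<'E'
from h import *
print('H',H,'start swing/knob',[ (s,fk(0,s,0,.185,.025)[0].round(4)) for s in (.88,.9,.92)])
q=solve(PEG);print('target',q,fk(*q,0,.185,.025)[0])
for s in (.9,):
    p,T=fk(0,s,0); print(p,T.as_matrix().round(3)); go([p[0],p[1],.30],T)
    go([.35,.25,.30],T)
E
```

```text
H [0.47167831 0.0006261 ] start swing/knob [(0.88, array([ 0.5958, -0.2235,  0.16  ])), (0.9, array([ 0.5984, -0.2208,  0.16  ])), (0.92, array([ 0.6009, -0.2181,  0.16  ]))]
target [0.63195187 1.46614423] [ 0.53539363 -0.20640571  0.16      ]
[ 0.59839745 -0.22082785  0.1435    ] [[-0.728  0.685  0.   ]
 [ 0.685  0.728  0.   ]
 [ 0.     0.    -1.   ]]
lin mm [-636.  -673.9  -94.5] dr [-0.   0.  27.4]
lin mm [-268.4 -288.9  -94.5] dr [-0.   0.  27.4]
```

Call:
drive_tool:
  increments:
    - {"linear": [-0.033,-0.036,-0.012],"dr": [0,0,4],"jaw": 0.06}
    - {"linear": [-0.067,-0.072,-0.024],"dr": [0,0,8],"jaw": 0.06}
    - {"linear": [-0.1,-0.108,-0.036],"dr": [0,0,12],"jaw": 0.06}
    - {"linear": [-0.134,-0.144,-0.048],"dr": [0,0,16],"jaw": 0.06}
    - {"linear": [-0.168,-0.18,-0.06],"dr": [0,0,20],"jaw": 0.06}
    - {"linear": [-0.2,-0.216,-0.072],"dr": [0,0,24],"jaw": 0.06}
    - {"linear": [-0.234,-0.252,-0.084],"dr": [0,0,27.4],"jaw": 0.06}
    - {"linear": [-0.268,-0.288,-0.095],"dr": [0,0,27.4],"jaw": 0.06}

```text
clock: 1.42
ee_pos: [0.3185, 0.3109, 0.2849]
tcp_rot: [-0.0, 0.371, 0.929, 0.0]
ft_force: [0.6, 1.3, 0.5]
width: 0.639
grasp_force: 0.0
```

Run:
```python
from h import *
p,T=fk(0,.905,0); go([.600,-.2195,.30],T);s=state();print(s['clock'],s['ee_pos'],s['joints'])
```

```text
lin mm [-569.2 -191.   -15.5] dr [ 0.  -0.  -0.5]
1.4167 [0.31850188 0.31085706 0.28485003] [-1.06201358  0.00746172  0.22193194  1.93921302 -0.0021841   1.19447756
 -0.02761544]
```

Call:
drive_tool:
  increments:
    - {"linear": [-0.038,-0.0127,0],"dr": [0,0,0],"jaw": 0.06}
    - {"linear": [-0.076,-0.0254,0],"dr": [0,0,0],"jaw": 0.06}
    - {"linear": [-0.114,-0.038,0],"dr": [0,0,0],"jaw": 0.06}
    - {"linear": [-0.152,-0.051,0],"dr": [0,0,0],"jaw": 0.06}
    - {"linear": [-0.19,-0.0635,0],"dr": [0,0,0],"jaw": 0.06}
    - {"linear": [-0.228,-0.076,0],"dr": [0,0,0],"jaw": 0.06}
    - {"linear": [-0.266,-0.089,0],"dr": [0,0,0],"jaw": 0.06}
    - {"linear": [-0.3,-0.1,0],"dr": [0,0,0],"jaw": 0.06}

```text
clock: 2.08
ee_pos: [0.4687, 0.0318, 0.2846]
tcp_rot: [0.0, 0.369, 0.929, 0.0]
ft_force: [0.9, 0.4, -0.5]
width: 0.639
grasp_force: 0.0
```

Call:
drive_tool:
  increments:
    - {"linear": [-0.035,-0.012,0],"dr": [0,0,0],"jaw": 0.06}
    - {"linear": [-0.07,-0.024,0],"dr": [0,0,0],"jaw": 0.06}
    - {"linear": [-0.105,-0.036,0],"dr": [0,0,0],"jaw": 0.06}
    - {"linear": [-0.14,-0.048,0],"dr": [0,0,0],"jaw": 0.06}
    - {"linear": [-0.17,-0.06,0],"dr": [0,0,0],"jaw": 0.06}
    - {"linear": [-0.2,-0.069,0],"dr": [0,0,0],"jaw": 0.06}
    - {"linear": [-0.2,-0.069,0],"dr": [0,0,0],"jaw": 0.06}
    - {"linear": [-0.2,-0.069,0],"dr": [0,0,0],"jaw": 0.06}

```text
clock: 2.75
ee_pos: [0.5664, -0.1545, 0.2838]
tcp_rot: [-0.0, 0.37, 0.929, -0.001]
ft_force: [-0.7, 0.7, -0.2]
width: 0.638
grasp_force: 0.0
```

Run:
```python
from h import *
p,T=fk(0,.905,0); go([.600,-.2195,.1435],T);s=state();print(s['clock'],s['ee_pos'],s['joints'],s['ft_force'])
print([(np.round(d['xyz'],4).tolist(),round(d['score'],2)) for d in tip_of('stay_knob','scene')[:2]] if get_image('scene') is not None else 0)
```

```text
lin mm [-69.1 -23.9 140.3] dr [-0.1  0.  -0.4]
2.75 [ 0.56635534 -0.15454958  0.28375934] [-0.34468018  0.3465576   0.72217295  1.63349732 -0.23729213  1.25252054
  1.23604847] [-0.74005529  0.70556276 -0.16548291]
[([0.6021, -0.219, 0.1592], 0.56)]
```

Call:
drive_tool:
  increments:
    - {"linear": [-0.035,-0.012,0],"dr": [0,0,0],"jaw": 0.05}
    - {"linear": [-0.0695,-0.0235,0],"dr": [0,0,-0.4],"jaw": 0.05}
    - {"linear": [-0.0695,-0.0235,0],"dr": [0,0,-0.4],"jaw": 0.05}
    - {"linear": [-0.0695,-0.0235,0.035],"dr": [0,0,-0.4],"jaw": 0.05}
    - {"linear": [-0.0695,-0.0235,0.07],"dr": [0,0,-0.4],"jaw": 0.05}
    - {"linear": [-0.0695,-0.0235,0.105],"dr": [0,0,-0.4],"jaw": 0.05}
    - {"linear": [-0.0695,-0.0235,0.13],"dr": [0,0,-0.4],"jaw": 0.05}
    - {"linear": [-0.0695,-0.0235,0.13],"dr": [0,0,-0.4],"jaw": 0.05}

```text
clock: 3.52
ee_pos: [0.5988, -0.215, 0.1498]
tcp_rot: [-0.003, 0.365, 0.931, -0.0]
ft_force: [-0.9, -0.0, -0.2]
width: 0.536
grasp_force: 0.0
```

Run:
```python
from h import *
p,T=fk(0,.905,0); go([.6005,-.219,.1435],T);s=state();print(s['clock'],s['ee_pos'],s['joints'],s['ft_force'])
```

```text
lin mm [-4.  -1.8  6.3] dr [-0.1 -0.3  0.2]
3.5167 [ 0.59883266 -0.21499719  0.14979432] [-0.16802272  0.5749487   0.65646954  1.64759091 -0.38989695  1.06050586
  1.4307896 ] [-0.90936225 -0.02417232 -0.20111501]
```

Call:
drive_tool:
  increments:
    - {"linear": [-0.002,-0.001,0.006],"dr": [0,0,0.2],"jaw": 0.05}
    - {"linear": [-0.004,-0.002,0.006],"dr": [0,0,0.2],"jaw": 0.05}
    - {"linear": [-0.004,-0.002,0.006],"dr": [0,0,0.2],"jaw": 0.05}
    - {"linear": [-0.004,-0.002,0.006],"dr": [0,0,0.2],"jaw": 0.05}
    - {"linear": [-0.004,-0.002,0.006],"dr": [0,0,0.2],"jaw": 0.05}
    - {"linear": [-0.004,-0.002,0.006],"dr": [0,0,0.2],"jaw": 0.05}
    - {"linear": [-0.004,-0.002,0.006],"dr": [0,0,0.2],"jaw": 0.05}
    - {"linear": [-0.004,-0.002,0.006],"dr": [0,0,0.2],"jaw": 0.05}

```text
clock: 4.18
ee_pos: [0.6026, -0.2219, 0.1485]
tcp_rot: [0.0, 0.367, 0.93, 0.0]
ft_force: [0.1, -0.1, 0.2]
width: 0.532
grasp_force: 0.0
```

Run:
```python
from h import *
p,T=fk(0,.905,0); go([.6005,-.219,.1435],T);s=state();print(s['clock'],s['ee_pos'],s['ft_force'],s['dq'])
```

```text
lin mm [3.5 0.7 4.9] dr [ 0.   0.  -0.1]
4.1833 [ 0.60255162 -0.22191509  0.14845001] [ 0.08915095 -0.07203532  0.17937808] [ 2.31277153e-03  3.98385758e-03 -4.65535499e-04  3.46150377e-07
 -1.49883273e-04 -3.11099986e-03 -1.49427219e-03]
```

Call:
drive_tool:
  increments:
    - {"linear": [0.0035,0.0007,0.004],"dr": [0,0,0],"jaw": 0.05}
    - {"linear": [0.0035,0.0007,0.004],"dr": [0,0,0],"jaw": 0.04}
    - {"linear": [0.0035,0.0007,0.004],"dr": [0,0,0],"jaw": 0.01}
    - {"linear": [0.0035,0.0007,0.004],"dr": [0,0,0],"jaw": 0.01}
    - {"linear": [0.0035,0.0007,0.004],"dr": [0,0,0],"jaw": 0.01}
    - {"linear": [0.0035,0.0007,0.004],"dr": [0,0,0],"jaw": 0.01}
    - {"linear": [0.0035,0.0007,0.004],"dr": [0,0,0],"jaw": 0.01}
    - {"linear": [0.0035,0.0007,0.004],"dr": [0,0,0],"jaw": 0.01}

```text
clock: 4.85
ee_pos: [0.6004, -0.2191, 0.1442]
tcp_rot: [0.0, 0.367, 0.93, -0.0]
ft_force: [0.3, 0.3, -0.6]
width: 0.202
grasp_force: 30.0
```

Run:
```python
from h import *
s=state();print(s['clock'],s['ee_pos'],s['ft_force'],s['width'],s['grasp_force'])
save('scene','s2.png',(200,60,420,250),3)
# path: lift then open then lower
h=s['ee_pos'][2]-.135
q=solve(PEG)
for th,sw,l in [(0,.905,0),(0,.905,.2),(.2,1.07,.2),(.4,1.25,.2),(*q,.2),(*q,.12),(*q,0)]:
    p,T=fk(th,sw,l,h=h); print(th,sw,l,p.round(4),end=' '); go(p,T)
```

```text
4.85 [ 0.60041555 -0.21913752  0.14424371] [ 0.32345199  0.31974742 -0.62465505] 0.20207421843142315 30.000049540540203
0 0.905 0 [ 0.599  -0.2202  0.1442] lin mm [ 0.3 -1.7  0. ] dr [-0.   0.  -0.1]
0 0.905 0.2 [ 0.595  -0.2164  0.1808] lin mm [  5.8  -1.7 -36.6] dr [ -0.  -11.4  -0.1]
0.2 1.07 0.2 [ 0.572  -0.2174  0.1808] lin mm [ 21.9 -18.2 -36.6] dr [  0.2 -11.4   1.9]
0.4 1.25 0.2 [ 0.5518 -0.2128  0.1808] lin mm [ 39.8 -28.6 -36.6] dr [  0.3 -11.4   3.1]
0.6319518737535854 1.466144227281421 0.2 [ 0.5316 -0.2024  0.1808] lin mm [ 61.7 -34.7 -36.6] dr [  0.4 -11.4   4. ]
0.6319518737535854 1.466144227281421 0.12 [ 0.5337 -0.2046  0.1663] lin mm [ 58.6 -35.  -22.1] dr [ 0.2 -6.9  4. ]
0.6319518737535854 1.466144227281421 0 [ 0.5354 -0.2064  0.1442] lin mm [ 56.2 -35.1  -0. ] dr [-0.  0.  4.]
```

View pics/s2.png

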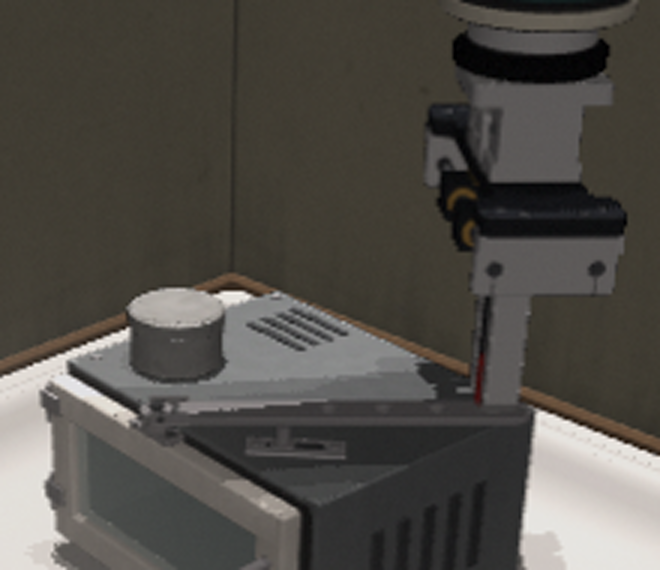

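The gripper holds the knob, with the bar along (150..530, 420) in the crop. I'll lift and push.

Call:
drive_tool:
  increments:
    - {"linear": [0.001,0,-0.009],"dr": [0,-2.8,0],"jaw": 0.01}
    - {"linear": [0.002,0,-0.018],"dr": [0,-5.7,0],"jaw": 0.01}
    - {"linear": [0.004,0,-0.028],"dr": [0,-8.6,0],"jaw": 0.01}
    - {"linear": [0.0055,0,-0.0366],"dr": [0,-11.4,0],"jaw": 0.01}
    - {"linear": [0.0095,-0.004,-0.0366],"dr": [0,-11.4,0.5],"jaw": 0.01}
    - {"linear": [0.0135,-0.009,-0.0366],"dr": [0,-11.4,1],"jaw": 0.01}
    - {"linear": [0.0175,-0.014,-0.0366],"dr": [0,-11.4,1.5],"jaw": 0.01}
    - {"linear": [0.022,-0.018,-0.0366],"dr": [0.2,-11.4,2],"jaw": 0.01}

```text
clock: 5.57
ee_pos: [0.5711, -0.2181, 0.1805]
tcp_rot: [0.091, 0.382, 0.919, -0.038]
ft_force: [1.7, -1.9, -0.0]
width: 0.203
grasp_force: 30.0
```

Run:
```python
from h import *
s=state();print(s['clock'],s['ee_pos'],s['ft_force'],s['width'],s['grasp_force'])
h=.0092
q=solve(PEG)
for th,sw,l in [(.2,1.07,.2),(.4,1.25,.2),(*q,.2)]:
    p,T=fk(th,sw,l,h=h); print(th,sw,l,p.round(4),end=' '); go(p,T)
```

```text
5.5667 [ 0.57112936 -0.21812001  0.18052637] [ 1.68099889 -1.94309268 -0.0475326 ] 0.2033595854137433 29.999690845725127
0.2 1.07 0.2 [ 0.572  -0.2174  0.1808] lin mm [-0.2  1.1 -0.2] dr [-0.1 -0.1 -0.2]
0.4 1.25 0.2 [ 0.5518 -0.2128  0.1808] lin mm [ 17.  -10.   -3.6] dr [ 0.2 -0.1  0.9]
0.6319518737535854 1.466144227281421 0.2 [ 0.5316 -0.2024  0.1808] lin mm [ 38.2 -16.9  -7.9] dr [ 0.3 -0.1  1.8]
```

Call:
drive_tool:
  increments:
    - {"linear": [0.0055,-0.0035,-0.0012],"dr": [0,0,0.3],"jaw": 0.01}
    - {"linear": [0.011,-0.007,-0.0024],"dr": [0.1,0,0.6],"jaw": 0.01}
    - {"linear": [0.017,-0.01,-0.0036],"dr": [0.2,0,0.9],"jaw": 0.01}
    - {"linear": [0.024,-0.0125,-0.005],"dr": [0.2,0,1.2],"jaw": 0.01}
    - {"linear": [0.031,-0.015,-0.0065],"dr": [0.3,0,1.5],"jaw": 0.01}
    - {"linear": [0.038,-0.017,-0.008],"dr": [0.3,0,1.8],"jaw": 0.01}
    - {"linear": [0.038,-0.017,-0.008],"dr": [0.3,0,1.8],"jaw": 0.01}
    - {"linear": [0.038,-0.017,-0.008],"dr": [0.3,0,1.8],"jaw": 0.01}

```text
clock: 6.23
ee_pos: [0.5325, -0.2011, 0.1813]
tcp_rot: [0.091, 0.396, 0.913, -0.039]
ft_force: [1.9, -0.7, -0.1]
width: 0.205
grasp_force: 30.0
```

Run:
```python
from h import *
s=state();print(s['clock'],s['ee_pos'],s['ft_force'],s['width'],s['grasp_force'])
q=solve(PEG)
p,T=fk(*q,.2,h=.0092); go(p,T)
p,T=fk(*q,.11,h=.0092); go(p,T)
a=cv2.resize(get_image('top')[170:240,250:350],(800,560),interpolation=cv2.INTER_CUBIC)
cv2.imwrite('pics/t3.png',a[:,:,::-1])
for c in('top','scene'):
    get_image(c)
    for l in['middle_hole','stay_knob']: print(c,l,[(np.round(d['xyz'],4).tolist(),round(d['score'],2)) for d in tip_of(l,c)[:2]])
print(fk(*q,.2,.125,0)[0])
```

```text
6.2333 [ 0.53254771 -0.20107297  0.18126881] [ 1.89444009 -0.69995051 -0.12202106] 0.2049843441379471 29.999873896013014
lin mm [-0.2 -1.6  0.5] dr [ 0.1 -0.1  0.2]
lin mm [-0.3 -1.6 17.2] dr [0.1 5.1 0.2]
top middle_hole []
top stay_knob []
scene middle_hole [([0.4911, -0.1585, 0.158], 0.7), ([0.4977, -0.1655, 0.1299], 0.62)]
scene stay_knob [([0.5318, -0.2026, 0.1957], 0.73)]
[ 0.49280177 -0.16067669  0.15983367]
```

View pics/t3.png

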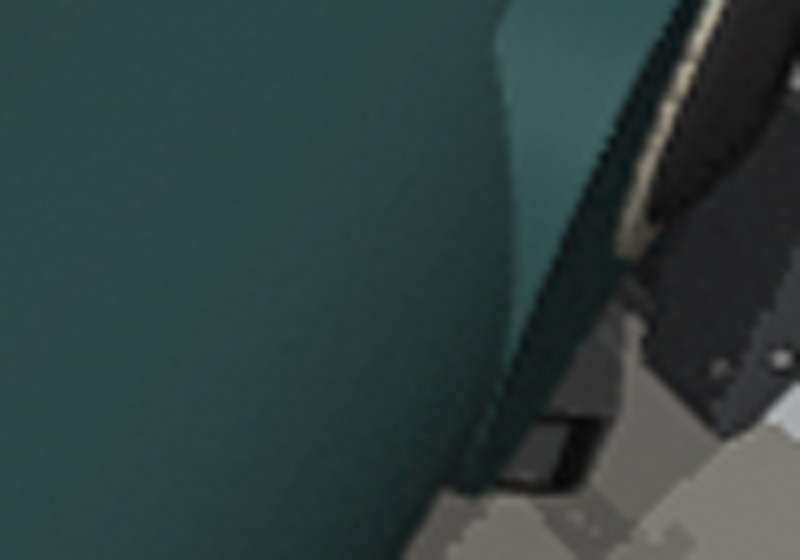

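The top view is blocked by the robot arm (no bar visible), so I'll rely on the scene camera. Lowering to just above the peg.

Call:
drive_tool:
  increments:
    - {"linear": [0,-0.0008,0.005],"dr": [0,1.4,0],"jaw": 0.01}
    - {"linear": [0,-0.0016,0.01],"dr": [0,2.8,0.1],"jaw": 0.01}
    - {"linear": [0,-0.0016,0.014],"dr": [0.1,4,0.2],"jaw": 0.01}
    - {"linear": [-0.0003,-0.0016,0.0172],"dr": [0.1,5.1,0.2],"jaw": 0.01}
    - {"linear": [-0.0003,-0.0016,0.0172],"dr": [0.1,5.1,0.2],"jaw": 0.01}
    - {"linear": [-0.0003,-0.0016,0.0172],"dr": [0.1,5.1,0.2],"jaw": 0.01}
    - {"linear": [-0.0003,-0.0016,0.0172],"dr": [0.1,5.1,0.2],"jaw": 0.01}
    - {"linear": [-0.0003,-0.0016,0.0172],"dr": [0.1,5.1,0.2],"jaw": 0.01}

```text
clock: 7.25
ee_pos: [0.534, -0.2054, 0.1645]
tcp_rot: [0.051, 0.399, 0.915, -0.022]
ft_force: [1.6, -1.2, -0.1]
width: 0.203
grasp_force: 30.0
```

Run:
```python
from h import *
s=state();print(s['clock'],s['ee_pos'],s['ft_force'],s['width'],s['grasp_force'])
q=solve(PEG)
p,T=fk(*q,.11,h=.0092); go(p,T)
im=get_image('scene')[180:230,240:340]
cv2.imwrite('pics/s3.png',cv2.resize(im,(800,400),interpolation=cv2.INTER_CUBIC)[:,:,::-1])
R0=Rt()
hole=s['ee_pos']+R0@np.array([.060,0,.0092]);print('hole under',hole, 'px top-surface',proj('scene',hole-.005*R0[:,2]),'px under',proj('scene',hole),'pegtop',proj('scene',[*PEG,.144]),'slot',proj('scene',[*PEG,.130]))
```

```text
7.25 [ 0.53397079 -0.20540868  0.16451909] [ 1.60573888 -1.23291397 -0.07925714] 0.20284815915004192 29.999881972325966
lin mm [0.4 0.4 0. ] dr [-0.   0.  -0.1]
hole under [ 0.49405911 -0.16247367  0.14876208] px top-surface [294.08018306 196.42889001] px under [294.33145556 199.20078933] pegtop [294.44034763 201.74950634] slot [294.17525445 209.40742655]
```

View pics/s3.png

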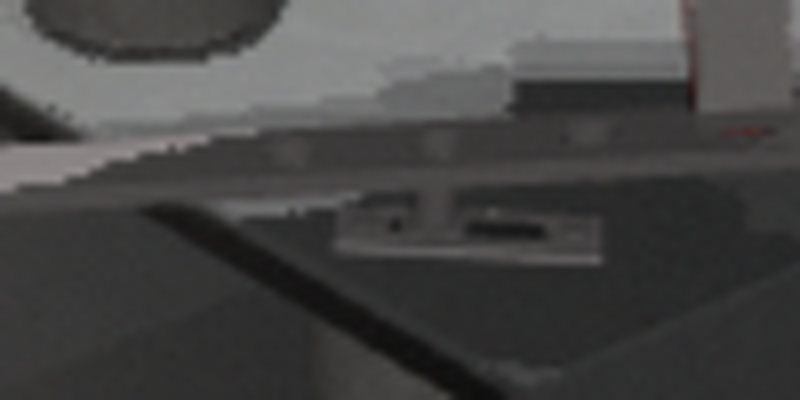

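Hole's centre at (437,143) sits right over the peg stem at (435,210) along the bar, so only the cross direction is uncertain. Lowering to touch.

Run:
```python
from h import *
q=solve(PEG)
for l in (.09,.078,.07,.065,.055,.03,0):
    p,T=fk(*q,l,h=.0092); print(l,end=' ');go(p,T)
```

```text
0.09 lin mm [0.2 0.3 3.8] dr [ 0.   1.2 -0.1]
0.078 lin mm [0.2 0.3 6. ] dr [ 0.   1.9 -0.1]
0.07 lin mm [0.2 0.3 7.5] dr [ 0.   2.3 -0.1]
0.065 lin mm [0.1 0.3 8.4] dr [ 0.   2.6 -0.1]
0.055 lin mm [ 0.1  0.3 10.2] dr [ 0.   3.2 -0.1]
0.03 lin mm [ 0.2  0.3 14.9] dr [ 0.   4.6 -0.1]
0 lin mm [ 0.5  0.3 20.4] dr [ 0.   6.3 -0.1]
```

Call:
drive_tool:
  increments:
    - {"linear": [0,0.0003,0.002],"dr": [0,0.6,0],"jaw": 0.01}
    - {"linear": [0,0.0003,0.004],"dr": [0,1.2,0],"jaw": 0.01}
    - {"linear": [0.0002,0.0003,0.005],"dr": [0,1.6,0],"jaw": 0.01}
    - {"linear": [0.0002,0.0003,0.006],"dr": [0,1.9,0],"jaw": 0.01}
    - {"linear": [0.0002,0.0003,0.007],"dr": [0,2.2,0],"jaw": 0.01}
    - {"linear": [0.0002,0.0003,0.0075],"dr": [0,2.3,0],"jaw": 0.01}
    - {"linear": [0.0002,0.0003,0.008],"dr": [0,2.5,0],"jaw": 0.01}
    - {"linear": [0.0002,0.0003,0.008],"dr": [0,2.5,0],"jaw": 0.01}

```text
clock: 7.97
ee_pos: [0.5348, -0.2054, 0.1562]
tcp_rot: [0.03, 0.399, 0.916, -0.013]
ft_force: [3.7, 2.5, -0.4]
width: 0.205
grasp_force: 30.0
```

Run:
```python
from h import *
q=solve(PEG);s=state();print(s['ee_pos'],s['ft_force'],s['moment'])
for l in (.07,.065,.055,0):
    p,T=fk(*q,l,h=.0092); print(l,end=' ');go(p,T)
```

```text
[ 0.53475333 -0.20538866  0.15623371] [ 3.68685752  2.50880283 -0.35175639] [ 0.74232629 -0.84216768 -0.03394894]
0.07 lin mm [-0.1 -0.2 -0.9] dr [ 0.  -0.2 -0.1]
0.065 lin mm [-0.2 -0.2  0. ] dr [ 0.   0.  -0.1]
0.055 lin mm [-0.3 -0.2  1.9] dr [ 0.   0.6 -0.1]
0 lin mm [-0.4 -0.2 12.1] dr [ 0.   3.8 -0.1]
```

Call:
drive_tool:
  increments:
    - {"linear": [0,0.0003,0],"dr": [0,0,0],"jaw": 0.01}
    - {"linear": [0,0.0006,0],"dr": [0,0,0],"jaw": 0.01}
    - {"linear": [0,0.0006,0.0003],"dr": [0,0.1,0],"jaw": 0.01}
    - {"linear": [0,0.0006,0.0006],"dr": [0,0.2,0],"jaw": 0.01}
    - {"linear": [0,0.0006,0.0009],"dr": [0,0.3,0],"jaw": 0.01}
    - {"linear": [0,0.0006,0.0012],"dr": [0,0.4,0],"jaw": 0.01}
    - {"linear": [0,0.0006,0.0015],"dr": [0,0.5,0],"jaw": 0.01}
    - {"linear": [0,0.0006,0.0015],"dr": [0,0.5,0],"jaw": 0.01}

```text
clock: 8.63
ee_pos: [0.5351, -0.2053, 0.1548]
tcp_rot: [0.026, 0.399, 0.916, -0.012]
ft_force: [0.7, 2.8, 0.1]
width: 0.202
grasp_force: 30.0
```

```bash
cat >> h.py <<'E'
def rep():
    s=state();print(s['clock'],s['ee_pos'].round(4) if hasattr(s['ee_pos'],'round') else s['ee_pos'],'F tool',(Rt().T@np.array(s['ft_force'])).round(2),'M',(Rt().T@np.array(s['moment'])).round(2))
    q=solve(PEG)
    for l in (.065,.055,.03,0):
        p,T=fk(*q,l,h=.0092); print(l,end=' ');go(p,T)
E
python3 -c "from h import *;rep()"
```

```text
8.6333 [ 0.5351 -0.2053  0.1548] F tool [ 1.61  2.4  -0.18] M [-0.84  0.43  0.01]
0.065 lin mm [-0.1 -0.5 -1.4] dr [-0.  -0.4 -0.1]
0.055 lin mm [-0.2 -0.5  0.4] dr [-0.   0.1 -0.1]
0.03 lin mm [-0.3 -0.5  5.1] dr [-0.   1.6 -0.1]
0 lin mm [-0.4 -0.5 10.6] dr [-0.   3.3 -0.1]
```

Call:
drive_tool:
  increments:
    - {"linear": [0.0003,0.0003,0],"dr": [0,0,0],"jaw": 0.01}
    - {"linear": [0.0003,0.0003,0.0006],"dr": [0,0.2,0],"jaw": 0.01}
    - {"linear": [0.0003,0.0003,0.0012],"dr": [0,0.4,0],"jaw": 0.01}
    - {"linear": [0.0003,0.0003,0.0018],"dr": [0,0.6,0],"jaw": 0.01}
    - {"linear": [0.0003,0.0003,0.0024],"dr": [0,0.8,0],"jaw": 0.01}
    - {"linear": [0.0003,0.0003,0.003],"dr": [0,1.0,0],"jaw": 0.01}
    - {"linear": [0.0003,0.0003,0.003],"dr": [0,1.0,0],"jaw": 0.01}
    - {"linear": [0.0003,0.0003,0.003],"dr": [0,1.0,0],"jaw": 0.01}

```text
clock: 9.3
ee_pos: [0.5352, -0.2052, 0.1517]
tcp_rot: [0.018, 0.4, 0.917, -0.008]
ft_force: [2.8, 0.9, -0.9]
width: 0.207
grasp_force: 30.0
```

```bash
python3 -c "
from h import *;rep()
im=get_image('scene')[180:230,240:340]
cv2.imwrite('pics/s4.png',cv2.resize(im,(800,400),interpolation=cv2.INTER_CUBIC)[:,:,::-1])"
```

```text
9.3 [ 0.5352 -0.2052  0.1517] F tool [-1.22  2.67  0.94] M [-0.58 -0.12  0.06]
0.065 lin mm [-0.2 -0.7 -4.5] dr [-0.  -1.4 -0.1]
0.055 lin mm [-0.3 -0.7 -2.6] dr [-0.  -0.9 -0.1]
0.03 lin mm [-0.6 -0.7  2. ] dr [-0.   0.6 -0.1]
0 lin mm [-0.7 -0.7  7.6] dr [-0.   2.3 -0.1]
```

View pics/s4.png

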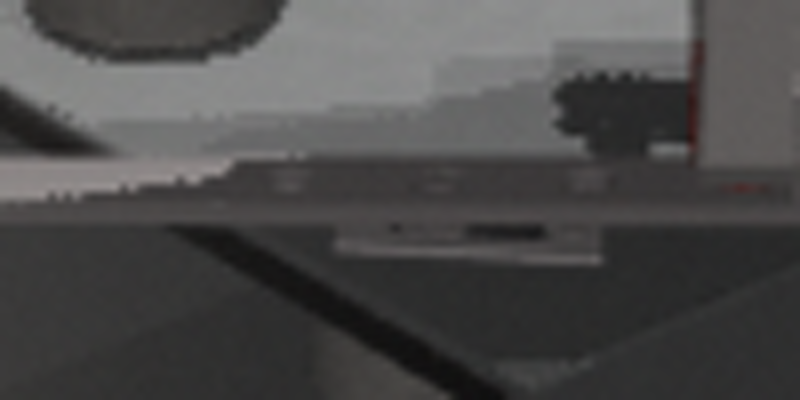

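The bar is now well below the peg's end height. The middle hole at (440,180) has the peg in it and forces are about 3 N. Continuing down.

Call:
drive_tool:
  increments:
    - {"linear": [0,0.0003,0.0008],"dr": [0,0.3,0],"jaw": 0.01}
    - {"linear": [-0.0002,0.0003,0.0016],"dr": [0,0.5,0],"jaw": 0.01}
    - {"linear": [-0.0003,0.0003,0.0024],"dr": [0,0.8,0],"jaw": 0.01}
    - {"linear": [-0.0003,0.0003,0.0032],"dr": [0,1.0,0],"jaw": 0.01}
    - {"linear": [-0.0003,0.0003,0.004],"dr": [0,1.3,0],"jaw": 0.01}
    - {"linear": [-0.0003,0.0003,0.0045],"dr": [0,1.4,0],"jaw": 0.01}
    - {"linear": [-0.0003,0.0003,0.005],"dr": [0,1.5,0],"jaw": 0.01}
    - {"linear": [-0.0003,0.0003,0.005],"dr": [0,1.5,0],"jaw": 0.01}

```text
clock: 10.02
ee_pos: [0.5358, -0.2054, 0.1468]
tcp_rot: [0.006, 0.4, 0.917, -0.003]
ft_force: [1.6, 1.1, -0.6]
width: 0.203
grasp_force: 30.0
```

```bash
python3 -c "
from h import *;rep()"
```

```text
10.0167 [ 0.5358 -0.2054  0.1468] F tool [-0.24  1.92  0.63] M [-0.5  -0.07  0.04]
0.065 lin mm [ 0.4 -1.  -9.4] dr [-0.  -2.9 -0.1]
0.055 lin mm [ 0.2 -1.  -7.6] dr [-0.  -2.4 -0.1]
0.03 lin mm [-0.2 -1.  -3. ] dr [-0.  -0.9 -0.1]
0 lin mm [-0.5 -1.   2.6] dr [-0.   0.8 -0.1]
```

Call:
drive_tool:
  increments:
    - {"linear": [0,0,0.0006],"dr": [0,0.2,0],"jaw": 0.01}
    - {"linear": [0,0.0002,0.0012],"dr": [0,0.4,0],"jaw": 0.01}
    - {"linear": [0,0.0002,0.0018],"dr": [0,0.6,0],"jaw": 0.01}
    - {"linear": [0,0.0002,0.0023],"dr": [0,0.7,0],"jaw": 0.01}
    - {"linear": [0,0.0002,0.0026],"dr": [0,0.8,0],"jaw": 0.01}
    - {"linear": [0,0.0002,0.0028],"dr": [0,0.8,0],"jaw": 0.01}
    - {"linear": [0,0.0002,0.0028],"dr": [0,0.8,0],"jaw": 0.01}
    - {"linear": [0,0.0002,0.0028],"dr": [0,0.8,0],"jaw": 0.01}

```text
clock: 10.68
ee_pos: [0.536, -0.2053, 0.1441]
tcp_rot: [0.0, 0.4, 0.917, -0.0]
ft_force: [2.0, -0.5, 1.0]
width: 0.2
grasp_force: 30.0
```

```bash
python3 -c "
from h import *;rep()"
```

```text
10.6833 [ 0.536  -0.2053  0.1441] F tool [-1.72  1.1  -1.04] M [-0.24 -0.24  0.04]
0.065 lin mm [  0.6  -1.2 -12.1] dr [-0.  -3.7 -0.1]
0.055 lin mm [  0.4  -1.2 -10.2] dr [-0.  -3.1 -0.1]
0.03 lin mm [-0.  -1.2 -5.6] dr [-0.  -1.7 -0.1]
0 lin mm [-0.4 -1.2 -0.1] dr [-0.   0.  -0.1]
```

Call:
drive_tool:
  increments:
    - {"linear": [0,0,0.0003],"dr": [0,0,0],"jaw": 0.01}
    - {"linear": [0,0,0.0006],"dr": [0,0,0],"jaw": 0.01}
    - {"linear": [0,0,0.0008],"dr": [0,0,0],"jaw": 0.01}
    - {"linear": [0,0,0.001],"dr": [0,0,0],"jaw": 0.01}
    - {"linear": [0,0,0.001],"dr": [0,0,0],"jaw": 0.01}
    - {"linear": [0,0,0.001],"dr": [0,0,0],"jaw": 0.01}
    - {"linear": [0,0,0.001],"dr": [0,0,0],"jaw": 0.01}
    - {"linear": [0,0,0.001],"dr": [0,0,0],"jaw": 0.01}

```text
clock: 11.35
ee_pos: [0.536, -0.2053, 0.1431]
tcp_rot: [0.0, 0.4, 0.917, -0.0]
ft_force: [1.3, -1.5, 1.8]
width: 0.208
grasp_force: 30.0
```

```bash
python3 -c "
from h import *;rep()"
```

```text
11.35 [ 0.536  -0.2053  0.1431] F tool [-1.95 -0.09 -1.81] M [-0.05 -0.48  0.05]
0.065 lin mm [  0.6  -1.2 -13.1] dr [-0.  -3.7 -0.1]
0.055 lin mm [  0.4  -1.2 -11.2] dr [-0.  -3.1 -0.1]
0.03 lin mm [-0.  -1.2 -6.6] dr [-0.  -1.7 -0.1]
0 lin mm [-0.4 -1.2 -1.1] dr [-0.   0.  -0.1]
```

Call:
drive_tool:
  increments:
    - {"linear": [0,0,0.0003],"dr": [0,0,0],"jaw": 0.01}
    - {"linear": [0,0,0.0006],"dr": [0,0,0],"jaw": 0.01}
    - {"linear": [0,0,0.0009],"dr": [0,0,0],"jaw": 0.01}
    - {"linear": [0,0,0.0012],"dr": [0,0,0],"jaw": 0.01}
    - {"linear": [0,0,0.0015],"dr": [0,0,0],"jaw": 0.01}
    - {"linear": [0,0,0.0015],"dr": [0,0,0],"jaw": 0.01}
    - {"linear": [0,0,0.0015],"dr": [0,0,0],"jaw": 0.01}
    - {"linear": [0,0,0.0015],"dr": [0,0,0],"jaw": 0.01}

```text
clock: 12.02
ee_pos: [0.536, -0.2052, 0.1416]
tcp_rot: [0.0, 0.4, 0.917, -0.0]
ft_force: [2.5, -1.8, 2.9]
width: 0.201
grasp_force: 30.0
```

```bash
python3 -c "
from h import *;rep()"
```

```text
12.0167 [ 0.536  -0.2052  0.1416] F tool [-3.04  0.63 -2.95] M [ 0.06 -0.44  0.1 ]
0.065 lin mm [  0.6  -1.2 -14.6] dr [-0.  -3.7 -0.1]
0.055 lin mm [  0.4  -1.2 -12.7] dr [-0.  -3.1 -0.1]
0.03 lin mm [-0.1 -1.2 -8.1] dr [-0.  -1.7 -0.1]
0 lin mm [-0.4 -1.2 -2.6] dr [-0.   0.  -0.1]
```

Call:
drive_tool:
  increments:
    - {"linear": [0,0,0],"dr": [0,0,0],"jaw": 0.03}
    - {"linear": [0,0,0],"dr": [0,0,0],"jaw": 0.05}
    - {"linear": [0,0,0],"dr": [0,0,0],"jaw": 0.05}
    - {"linear": [0,0,0],"dr": [0,0,0],"jaw": 0.05}
    - {"linear": [0,0,-0.02],"dr": [0,0,0],"jaw": 0.05}
    - {"linear": [0,0,-0.05],"dr": [0,0,0],"jaw": 0.05}
    - {"linear": [0,0,-0.06],"dr": [0,0,0],"jaw": 0.05}
    - {"linear": [0,0,-0.06],"dr": [0,0,0],"jaw": 0.05}

```text
clock: 12.68
ee_pos: [0.537, -0.2056, 0.2039]
tcp_rot: [0.002, 0.4, 0.917, 0.0]
ft_force: [0.1, -0.0, -0.2]
width: 0.528
grasp_force: 0.0
```

```bash
python3 -c "
from h import *;rep()
for l in ['stay_knob','middle_hole']:
    save('scene','s5.png',(200,140,390,280),4); print([(np.round(d['xyz'],4).tolist(),round(d['score'],2)) for d in tip_of(l,'scene')[:2]])"
```

```text
12.6833 [ 0.537  -0.2056  0.2039] F tool [-0.1   0.11  0.18] M [-0.   -0.    0.02]
0.065 lin mm [ 1.6 -1.8 47.7] dr [ 0.1 -3.6 -0.1]
0.055 lin mm [ 1.4 -1.8 49.5] dr [ 0.1 -3.  -0.1]
0.03 lin mm [ 1.  -1.8 54.1] dr [ 0.1 -1.6 -0.1]
0 lin mm [ 0.7 -1.8 59.7] dr [ 0.1  0.2 -0.1]
[([0.5377, -0.2045, 0.1566], 0.61), ([0.559, -0.1124, -0.0003], 0.32)]
[([0.4956, -0.1615, 0.1357], 0.77), ([0.426, -0.2745, 0.0026], 0.71)]
```

View pics/s5.png

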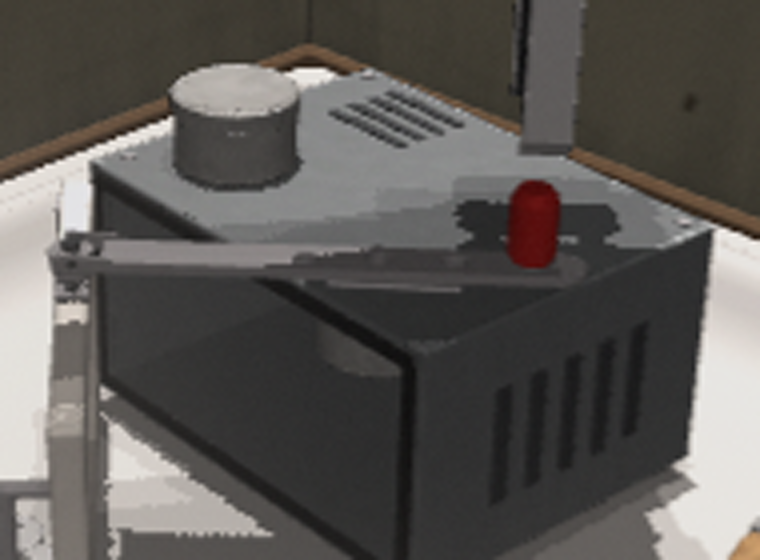

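Released: door stands open, the stay lies over the peg (bar (80..580, 260) in crop), and the tin is undisturbed. Now a light press on the knob top with closed fingers.

Call:
drive_tool:
  increments:
    - {"linear": [0,0,0],"dr": [0,0,0],"jaw": 0.0}
    - {"linear": [0,0,0],"dr": [0,0,0],"jaw": 0.0}
    - {"linear": [0,0,0],"dr": [0,0,0],"jaw": 0.0}
    - {"linear": [0,0,0],"dr": [0,0,0],"jaw": 0.0}
    - {"linear": [0,0,0.01],"dr": [0,0,0],"jaw": 0.0}
    - {"linear": [0,0,0.02],"dr": [0,0,0],"jaw": 0.0}
    - {"linear": [0,0,0.024],"dr": [0,0,0],"jaw": 0.0}
    - {"linear": [0,0,0.024],"dr": [0,0,0],"jaw": 0.0}

```text
clock: 13.55
ee_pos: [0.5353, -0.2049, 0.176]
tcp_rot: [-0.001, 0.4, 0.917, -0.0]
ft_force: [0.2, 1.2, 0.5]
width: 0.014
grasp_force: 0.0
```

Call:
drive_tool:
  increments:
    - {"linear": [0,0,0.0005],"dr": [0,0,0],"jaw": 0.0}
    - {"linear": [0,0,0.001],"dr": [0,0,0],"jaw": 0.0}
    - {"linear": [0,0,0.001],"dr": [0,0,0],"jaw": 0.0}
    - {"linear": [0,0,0.001],"dr": [0,0,0],"jaw": 0.0}
    - {"linear": [0,0,0.001],"dr": [0,0,0],"jaw": 0.0}
    - {"linear": [0,0,0.001],"dr": [0,0,0],"jaw": 0.0}
    - {"linear": [0,0,0.001],"dr": [0,0,0],"jaw": 0.0}
    - {"linear": [0,0,0.001],"dr": [0,0,0],"jaw": 0.0}

```text
clock: 14.22
ee_pos: [0.536, -0.2052, 0.1766]
tcp_rot: [0.0, 0.4, 0.917, -0.0]
ft_force: [-0.1, -0.3, 0.2]
width: 0.001
grasp_force: 0.0
```

Call:
drive_tool:
  increments:
    - {"linear": [0,0,0.0004],"dr": [0,0,0],"jaw": 0.0}
    - {"linear": [0,0,0.0008],"dr": [0,0,0],"jaw": 0.0}
    - {"linear": [0,0,0.0012],"dr": [0,0,0],"jaw": 0.0}
    - {"linear": [0,0,0.0016],"dr": [0,0,0],"jaw": 0.0}
    - {"linear": [0,0,0.0018],"dr": [0,0,0],"jaw": 0.0}
    - {"linear": [0,0,0.0018],"dr": [0,0,0],"jaw": 0.0}
    - {"linear": [0,0,0.0018],"dr": [0,0,0],"jaw": 0.0}
    - {"linear": [0,0,0.0018],"dr": [0,0,0],"jaw": 0.0}

```text
clock: 14.88
ee_pos: [0.536, -0.2052, 0.1748]
tcp_rot: [0.0, 0.4, 0.917, -0.0]
ft_force: [1.4, -0.4, 0.4]
width: 0.002
grasp_force: 0.0
```

Call:
drive_tool:
  increments:
    - {"linear": [0,0,0.0002],"dr": [0,0,0],"jaw": 0.0}
    - {"linear": [0,0,0.0004],"dr": [0,0,0],"jaw": 0.0}
    - {"linear": [0,0,0.0006],"dr": [0,0,0],"jaw": 0.0}
    - {"linear": [0,0,0.0008],"dr": [0,0,0],"jaw": 0.0}
    - {"linear": [0,0,0.001],"dr": [0,0,0],"jaw": 0.0}
    - {"linear": [0,0,0.001],"dr": [0,0,0],"jaw": 0.0}
    - {"linear": [0,0,0.001],"dr": [0,0,0],"jaw": 0.0}
    - {"linear": [0,0,0.001],"dr": [0,0,0],"jaw": 0.0}

```text
clock: 15.55
ee_pos: [0.536, -0.2052, 0.1738]
tcp_rot: [0.0, 0.4, 0.917, -0.0]
ft_force: [0.2, -0.2, 1.5]
width: 0.006
grasp_force: 0.5
```

Call:
drive_tool:
  increments:
    - {"linear": [0,0,0.0003],"dr": [0,0,0],"jaw": 0.0}
    - {"linear": [0,0,0.0006],"dr": [0,0,0],"jaw": 0.0}
    - {"linear": [0,0,0.0009],"dr": [0,0,0],"jaw": 0.0}
    - {"linear": [0,0,0.0012],"dr": [0,0,0],"jaw": 0.0}
    - {"linear": [0,0,0.0015],"dr": [0,0,0],"jaw": 0.0}
    - {"linear": [0,0,0.0015],"dr": [0,0,0],"jaw": 0.0}
    - {"linear": [0,0,0.0015],"dr": [0,0,0],"jaw": 0.0}
    - {"linear": [0,0,0.0015],"dr": [0,0,0],"jaw": 0.0}

```text
clock: 16.22
ee_pos: [0.536, -0.2053, 0.1723]
tcp_rot: [0.0, 0.4, 0.917, -0.0]
ft_force: [1.7, -1.2, 1.8]
width: 0.005
grasp_force: 0.9
```

Call:
drive_tool:
  increments:
    - {"linear": [0,0,0.0005],"dr": [0,0,0],"jaw": 0.0}
    - {"linear": [0,0,0.001],"dr": [0,0,0],"jaw": 0.0}
    - {"linear": [0,0,0.0015],"dr": [0,0,0],"jaw": 0.0}
    - {"linear": [0,0,0.002],"dr": [0,0,0],"jaw": 0.0}
    - {"linear": [0,0,0.0025],"dr": [0,0,0],"jaw": 0.0}
    - {"linear": [0,0,0.0025],"dr": [0,0,0],"jaw": 0.0}
    - {"linear": [0,0,0.0025],"dr": [0,0,0],"jaw": 0.0}
    - {"linear": [0,0,0.0025],"dr": [0,0,0],"jaw": 0.0}

```text
clock: 16.88
ee_pos: [0.5361, -0.2052, 0.1699]
tcp_rot: [0.0, 0.4, 0.917, -0.0]
ft_force: [2.1, -2.3, 4.5]
width: 0.004
grasp_force: 1.7
```

Pressed with 4.5 N. Retreating upward and clear.

Call:
drive_tool:
  increments:
    - {"linear": [0,0,-0.005],"dr": [0,0,0],"jaw": 0.0}
    - {"linear": [0,0,-0.02],"dr": [0,0,0],"jaw": 0.0}
    - {"linear": [0,0,-0.05],"dr": [0,0,0],"jaw": 0.0}
    - {"linear": [0,0,-0.08],"dr": [0,0,0],"jaw": 0.0}
    - {"linear": [0,0,-0.11],"dr": [0,0,0],"jaw": 0.0}
    - {"linear": [0,0,-0.12],"dr": [0,0,0],"jaw": 0.0}
    - {"linear": [0,0,-0.12],"dr": [0,0,0],"jaw": 0.0}
    - {"linear": [0,0,-0.12],"dr": [0,0,0],"jaw": 0.0}

```text
clock: 17.55
ee_pos: [0.5358, -0.2048, 0.2894]
tcp_rot: [-0.0, 0.399, 0.917, 0.0]
ft_force: [0.4, 0.2, -0.3]
width: 0.007
grasp_force: 0.0
```

```bash
python3 -c "
from h import *
s=state();print(s['clock'],s['ee_pos'],s['ft_force'])
save('scene','s6.png',(230,180,360,230),6)
for l in ['stay_knob','middle_hole']:
    print([(np.round(d['xyz'],4).tolist(),round(d['score'],2)) for d in tip_of(l,'scene')[:1]])
q=solve(PEG);print(q)
for l in (0,.02,.04): print(l,'bar end',[((proj('scene',fk(*q,l,r,.005)[0])-[230,180])*6).round(0) for r in (.125,.185)], 'knob top',((proj('scene',fk(*q,l,.185,.04)[0])-[230,180])*6).round(0))"
```

```text
17.55 [ 0.53578094 -0.20478214  0.2894348 ] [ 0.37268035  0.16752907 -0.28600083]
[([0.5364, -0.2026, 0.1577], 0.64)]
[([0.499, -0.1599, 0.1339], 0.62)]
[0.63195187 1.46614423]
0 bar end [array([386., 144.]), array([611., 149.])] knob top [620.  32.]
0.02 bar end [array([386., 135.]), array([612., 137.])] knob top [618.  19.]
0.04 bar end [array([386., 127.]), array([612., 125.])] knob top [615.   6.]
```

View pics/s6.png

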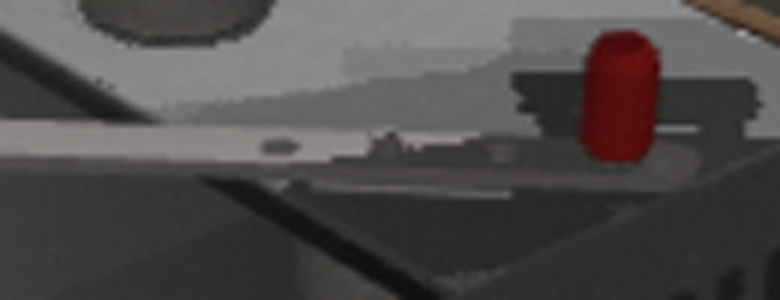

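The peg sticks out of the middle hole at (388,142), and the knob top at (622,35) matches the level prediction of (620,32). The stay is home.

```bash
python3 -c "
from station import *
print(sign_off())"
```

```text
the job is handed in; nothing more can be done
None
```

The job is handed in: the last picture shows the stay lying level, with the peg through its middle hole holding the door open. The arm is clear and I saw nothing else disturbed; the sign-off returned no verdict.

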